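Level the laboratory balance and set the check weight on it

TASK

Level the balance: with a light fingertip roll the two levelling wheels under its front corners until both markers on its display sit inside their windows, and take the hand off. Then set the biggest of the three check weights gently upright on the middle of the pan and let go. Do not shove or press hard on the balance, and leave everything else where it is.

Things in the scene. Friction and masses are not known exactly. Their poses are not given: they have to be found in the camera images.
- balance: White precision balance on three feet, firm on the bench, 190 mm wide (y), 240 mm deep (x), its low front towards the robot. x points to its back, z up; origin on the bench under its middle. Front face: x = -120 mm, a nose at heights 23 to 36 mm; from it the panel slopes up to 58 mm at x = -20 mm. Delicate: never push it or its wheels or load its pan with more than about 15 N.
- wheel_left (a point): Centre of the left (+y) levelling wheel: ridged grey disc, diameter 36 mm, vertical axis, heights 8 to 20 mm, under the nose; only its front edge sticks out, 8 mm beyond the front face (centre 10 mm behind that face). It cannot be pinched: press the edge from the front with 5 to 9 N and drag sideways. Turning takes about 3 N at the rim; it stays put and stops 3 rad either side of level. Axes as balance.
- wheel_right (a point): Centre of the right (-y) levelling wheel, the same in every way, 150 mm from the left one. Dragging the front edge of either wheel to the balance's left (+y) turns it clockwise seen from above and raises its corner; dragging to the right lowers it.
- window_left (a point): Centre of the left foot's target window on the display, a white outline 19 mm high (clear) and 28 mm wide on the left half of the dark screen, at the middle of a scale that runs up the slope. The screen slopes by 14.5 degrees: its x points up the slope, its y to the balance's left, its z out of the screen.
- window_right (a point): Centre of the right foot's target window, the same, on the right half of the screen, 84 mm from the left one.
- marker_left (a point): Centre of the left foot's level marker, a solid white bar 22 mm wide and 9 mm high on the display that moves up and down the scale along the screen's x, 9 mm per radian of the left wheel: up the slope as the left corner rises, down as it sinks. The corner is level when the marker is in the middle of its window.
- marker_right (a point): Centre of the right foot's level marker, the same, moved by the right wheel alone.
- pan_top (a point): Centre of the upper face of the round steel pan (diameter 120 mm, 4 mm thick), 72 mm above the bench, 50 mm behind the balance's middle. It gives by about 1 mm under the big weight. Axes as the balance.
- weight_big_mid (a point): Middle, half-way up, of the big check weight: a steel cylinder, diameter 40 mm and 42 mm high, with a knob of 25 mm diameter on a short neck on top, 61 mm high in all; about 500 g; z is its axis. Its foot is 30 mm below this point. It stands with two smaller ones of the same shape in a row, 75 mm apart, any order, on a grey tray whose dark felt is 6 mm above the bench.
- weight_mid: Middle check weight, diameter 30 mm, 44 mm high, 200 g; origin under its foot. Leave it.
- weight_small: Small check weight, diameter 24 mm, 35 mm high, 100 g; origin under its foot. Leave it.
- tweezers: Steel tweezers, 120 mm long, flat on the bench. Leave them.
- dish: Glass dish, diameter 90 mm, 16 mm high. Leave it.
- brush: Small hand brush lying on the bench. Leave it.
- bobbin_a: White yarn bobbin standing on the bench, diameter 90 mm, 150 mm high. Leave it.
- spool: Small white yarn spool standing on the bench, diameter 56 mm, 70 mm high. Leave it.
- red_can: Red can, diameter 52 mm, 110 mm high. Leave it.
There are look-alikes about, which are no part of the job. Leave any blue or red look-alike of the part that bears weight_big_mid alone.

How it is judged:
By the outcome, as a careful person would: the job done as asked, in the order asked, and still so for the second after the job is handed in, with the robot touching nothing.
It also fails if it takes over 72 s, if anything falls off the work surface, if the arm or the gripper's body presses on something with over 40 N, if the wrist force passes 120 N, or if a joint passes its speed limit or range.

ROBOT

A 6-joint arm with a two-finger parallel gripper is mounted at the origin on the work surface. World frame = base frame: x ahead of the robot, y to its left, z up, the work surface at z = 0. Lengths are in m, angles in rad, forces in N, time in s.
With the tool pointing down it reaches from about 0.4 to 0.825 m from the base axis. Payload 7 kg.
Tool frame: the origin (TCP) lies on the centre line of the jaws, within the pads' length; the fingertips stand tip_reach ahead of it and the grasp point (between the pads) is the TCP (tip_reach is the distance from the TCP to the fingertips, in m); z points along the fingers, y is the line along which they close (so a half turn about z gives the same grasp; the last joint's range is limited). The gripper opens to 88 mm and grips with 3 to 60 N. Pads are 19 mm wide; open, the fingers measure 130 mm over their backs; the gripper's body (78 mm by 193 mm) begins 47 mm behind the grasp point.
Start: joints at [-0.973, 0.359, 0.012, 0, -1.224, -0.288], TCP at [0.206, -0.643, 0.246] pointing down, gripper open.
Joint ranges: [-3.07, 3.07], [-1.43, 2.12], [-1.02, 1.25], [-3.03, 1.67], [-3.05, -0], [-3.03, 3.03]. Speed limits (rad/s): [2.39, 2.39, 3.01, 3.14, 3.14, 3.14].

INTERFACE

Orientations are given as [roll, pitch, yaw] about the fixed x, y, z axes, in that order (R = Rz(yaw) Ry(pitch) Rx(roll)).
In Python, from station import get_state, grab_frame, calibration, job_done, find_in, mark_of, tip_reach gives the robot as it stands.
- The arm moves only by the shell command python3 -m handwheel 'ROWS' [OPENING] [FORCE]. ROWS is JSON, a list of rows, each an object with "delta_pos": the shift along the world's x, y, z in units of 30 mm (1.0 is 30 mm), a list of three; "dr": the turn, a rotation vector about the world's x, y, z in degrees, a list of three. In form: [{"delta_pos": [tx, ty, tz], "dr": [rx, ry, rz]}, ...]. A call has 1 to 10 rows; each row shifts and turns the commanded pose from where the row before left it; what a row does not reach is not made up. A row lasts 1/10 s, in which the tool goes at most 50 mm and 8.59 degrees, less where a joint would pass 70% of its speed; a pose out of reach is approached as far as the arm can. A call is refused whole if a number of a shift passes 1 or a number of a turn 8.59, either way. A call with a gripper value outside its range is refused whole. OPENING is the closure, from -1 (fully open) to 1 (shut), set as the call begins (- or left out, the last holds). The fingers move at their own pace and stop on an object; FORCE is the grip in N (left out, the last holds). Time passes only in rows, so rows that do not move let the fingers close. It gives the time, the measured TCP pose, the force, the opening and the grip force at its end, in the units of the state.
- get_state(): the state, without advancing time (a new reading comes with each control period).
- grab_frame(name): name is "scene" or "side" or "wrist"; returns the picture (384x512x3 uint8, red, green, blue); there is no depth.
- calibration(name): a dict with "fx", "fy", "cx", "cy" (pixels), "extrinsics" (4x4, takes a point from world to camera coordinates). Camera axes: x right, y down, z forward; pixel columns grow to the right and rows downward; lengths in m; the calibration is good to about 2 mm. The wrist camera is an equidistant fisheye: a pixel r from the principal point sees the ray r / f radians off the axis. A picture is of the moment at which its call begins: read the wrist's pose just before it. calibration takes no time and is no camera call; for the wrist camera it gives the pose at the moment of the call.
- job_done(): hands the job in; it is judged then, once.
Trained networks look in the newest picture that a camera, given by its name, has taken for a name from the list of things; names that differ only in an ending like _2 or _b are one class to them, and where a whole thing is asked for, a point or a joint stands for the part that bears it (a point fixed in the world has none). Each returns a list of dicts, best first, with "conf" (0 to 1); they miss things now and then, are a little off and sometimes report something else, mostly with a low value. They report only what shows in the picture. A call takes as long as a camera call. They do not tell look-alikes from the thing itself.
- find_in(camera, query): "location" ([column, row] in pixels, amid what is visible of it).
- mark_of(camera, query): "location" ([column, row] in pixels: a listed point, or the origin of a listed thing).
The state is a dict: "t": time; "q": joint angles; "qd": joint speeds; "joint_efforts": joint torques, N m; "eef_pos": TCP position; "ee_rot": TCP orientation; "force": force on the tool from outside, world axes, zero at the start; "moment": the same for the moment, N m; "width": finger opening in m; "gripper_force": force on a finger pad.
Only numpy, scipy, OpenCV 4.12 (cv2) and the standard library are available. Lean on these libraries where they do the work, as an engineer would, in place of code of your own. Each camera call takes 0.05 s, during which the arm holds its last target. There are 200 camera calls.

## Working session

There is one attempt and no reset: what is moved stays moved. The work goes in short steps, Python scripts to look and compute and a shell command to move; the robot and the scene stay as the last step left them, time stands still between calls to the robot, and variables do not carry over. Pictures are saved under pics/ and viewed, at most 13 in all, crops included, and the job is handed in when it is done.

```bash
mkdir -p pics; cat > h.py <<'E'
import numpy as np, cv2
from station import *
def snap(n,f):
    im=grab_frame(n); cv2.imwrite('pics/'+f,im[:,:,::-1]); return im
def ray(n,px,c=None):
    c=c or calibration(n); E=np.array(c['extrinsics']); 
    a=np.array([(px[0]-c['cx'])/c['fx'],(px[1]-c['cy'])/c['fy']])
    if n=='wrist':
        r=np.linalg.norm(a); d=np.array([*(a/max(r,1e-9)*np.sin(r)),np.cos(r)])
    else: d=np.array([*a,1.])
    R=E[:3,:3]; return -R.T@E[:3,3], R.T@d/np.linalg.norm(d)
def atz(n,px,z,c=None):
    o,d=ray(n,px,c); return o+d*(z-o[2])/d[2]
def tri(rs):
    A=0;b=0
    for o,d in rs:
        P=np.eye(3)-np.outer(d,d); A=A+P; b=b+P@o
    return np.linalg.solve(A,b)
E
python3 - <<'E'
from h import *
np.set_printoptions(precision=3,suppress=True)
print(get_state(), tip_reach if not callable(tip_reach) else tip_reach())
for n in('scene','side'):
    im=snap(n,n+'0.png')
    print(n, calibration(n))
    for q in ['balance','wheel_left','wheel_right','window_left','window_right','marker_left','marker_right','pan_top','weight_big_mid']:
        print(q,[(np.round(m['location']).tolist(),round(m['conf'],2)) for m in mark_of(n,q)[:3]])
a=cv2.imread('pics/scene0.png');b=cv2.imread('pics/side0.png')
E
```

```text
{'t': 0.0, 'q': array([-0.973,  0.359,  0.011, -0.   , -1.224, -0.288]), 'qd': array([ 0.001,  0.002,  0.002, -0.001,  0.001, -0.001]), 'joint_efforts': array([ -0.   , -58.271,  29.306,   6.997,   0.007,  -0.   ]), 'eef_pos': array([ 0.206, -0.642,  0.245]), 'ee_rot': array([ 3.14 , -0.   , -2.832]), 'force': array([-0.95 ,  0.435, -0.384]), 'moment': array([ 0.012,  0.001, -0.051]), 'gripper_force': 0.0, 'width': 0.08804106222269673} 0.019
scene {'fx': 494.57636237888596, 'fy': 494.57636237888596, 'cx': 257.84464012011483, 'cy': 189.48875084728937, 'extrinsics': array([[-0.644,  0.765, -0.013,  0.405],
       [ 0.65 ,  0.538, -0.537, -0.335],
       [-0.403, -0.355, -0.843,  1.921],
       [ 0.   ,  0.   ,  0.   ,  1.   ]])}
balance [([283.0, 216.0], 0.95)]
wheel_left [([324.0, 210.0], 0.63), ([307.0, 203.0], 0.59)]
wheel_right [([292.0, 180.0], 0.92), ([201.0, 129.0], 0.72)]
window_left [([306.0, 201.0], 0.88), ([185.0, 200.0], 0.65), ([288.0, 188.0], 0.63)]
window_right [([287.0, 190.0], 0.65)]
marker_left []
marker_right [([206.0, 162.0], 0.54)]
pan_top [([271.0, 212.0], 0.6), ([219.0, 153.0], 0.4)]
weight_big_mid [([172.0, 154.0], 0.63), ([223.0, 176.0], 0.6), ([207.0, 161.0], 0.58)]
side {'fx': 378.58824244152663, 'fy': 378.58824244152663, 'cx': 255.45086873361146, 'cy': 196.59124213508977, 'extrinsics': array([[ 0.998, -0.066, -0.02 , -0.607],
       [-0.062, -0.732, -0.678,  0.091],
       [ 0.03 ,  0.678, -0.734,  1.203],
       [ 0.   ,  0.   ,  0.   ,  1.   ]])}
balance [([247.0, 194.0], 0.74)]
wheel_left []
wheel_right [([212.0, 209.0], 0.63)]
window_left [([247.0, 197.0], 0.73), ([229.0, 175.0], 0.55), ([201.0, 154.0], 0.38)]
window_right [([228.0, 194.0], 0.61)]
marker_left []
marker_right []
pan_top [([260.0, 179.0], 0.64), ([313.0, 267.0], 0.52)]
weight_big_mid [([261.0, 244.0], 0.74), ([286.0, 314.0], 0.69), ([283.0, 147.0], 0.64)]
```

View pics/scene0.png

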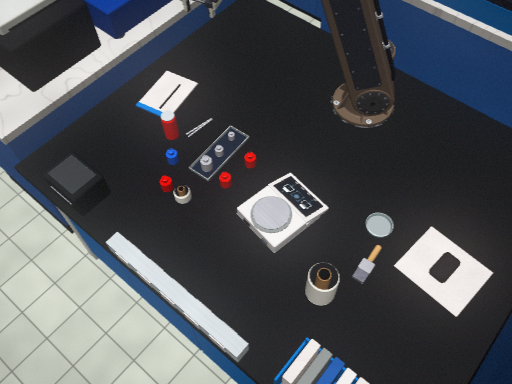

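View pics/side0.png

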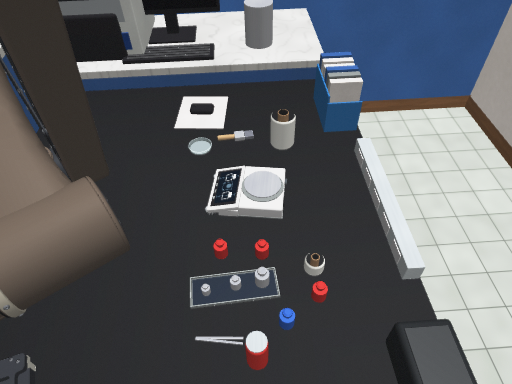

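The balance is at scene (283,215) and side (247,192). The tray's steel weights are at scene (207,161), (219,150) and (231,135). The one at (207,161), side (262,277), looks biggest. The red and blue knobs are look-alikes. I'll confirm with an enlarged crop and triangulate.

```bash
python3 - <<'E'
from h import *
np.set_printoptions(precision=4,suppress=True)
a=cv2.imread('pics/scene0.png')[120:255,180:340];b=cv2.imread('pics/side0.png')[155:310,180:300]
a=cv2.resize(a,None,fx=3,fy=3,interpolation=2);b=cv2.resize(b,None,fx=3,fy=3,interpolation=2)
h=max(len(a),len(b));c=np.zeros((h,a.shape[1]+b.shape[1],3),np.uint8);c[:len(a),:a.shape[1]]=a;c[:len(b),a.shape[1]:]=b
cv2.imwrite('pics/crop1.png',cv2.resize(c,None,fx=.95,fy=.95) )
print(c.shape)
T=lambda p,q:tri([ray('scene',p),ray('side',q)])
print('big',T((207,162),(262,277)),atz('scene',(207,162),.036),atz('side',(262,277),.036))
print('pan',T((271,213),(263,185)),atz('scene',(271,213),.072),atz('side',(263,185),.072))
print('winL',atz('scene',(306,201),.05),'winR',atz('scene',(287,189),.05))
print('bal',atz('scene',(283,216),0),atz('side',(247,194),0))
for p in((328,208),(291,175),(276,248),(238,211)):print(atz('scene',p,.036))
E
```

```text
(465, 840, 3)
big [ 0.6076 -0.2539  0.0335] [ 0.6057 -0.2516  0.036 ] [ 0.6103 -0.257   0.036 ]
pan [0.6368 0.0616 0.0654] [0.6377 0.0645 0.072 ] [0.638 0.054 0.072]
winL [0.5191 0.1165 0.05  ] winR [0.5222 0.0393 0.05  ]
bal [0.5887 0.0771 0.    ] [0.586  0.0866 0.    ]
[0.487  0.1841 0.036 ]
[0.4613 0.0093 0.036 ]
[0.7095 0.1439 0.036 ]
[ 0.6851 -0.0367  0.036 ]
```

View pics/crop1.png

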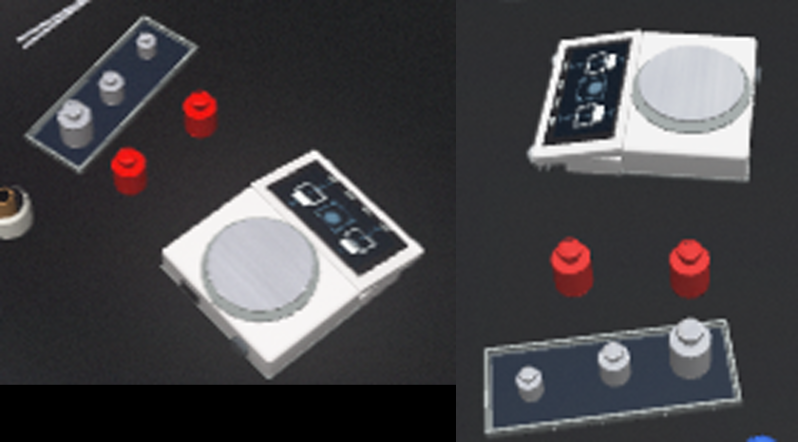

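The grey weight at scene (207,161), side (262,277), is clearly the biggest of the three on the tray. The red and blue ones stand off the tray. Moving to above the balance's front.

```bash
R='{"delta_pos":[0.4,1,0],"dr":[0,0,-1.1]}'; 
python3 -m handwheel '[{"delta_pos":[0.6,1,0],"dr":[0,0,-1]},{"delta_pos":[0.6,1,0],"dr":[0,0,-1]},{"delta_pos":[0.6,1,0],"dr":[0,0,-1]},{"delta_pos":[0.6,1,0],"dr":[0,0,-1]},{"delta_pos":[0.6,1,0],"dr":[0,0,-1]},{"delta_pos":[0.6,1,0],"dr":[0,0,-1]},{"delta_pos":[0.6,1,0],"dr":[0,0,-1]},{"delta_pos":[0.6,1,0],"dr":[0,0,-1]},{"delta_pos":[0.6,1,0],"dr":[0,0,-1]},{"delta_pos":[0.6,1,0],"dr":[0,0,-1]}]' 1 10
python3 -m handwheel '[{"delta_pos":[0.2,1,0],"dr":[0,0,-1]},{"delta_pos":[0.2,1,0],"dr":[0,0,-1]},{"delta_pos":[0.2,1,0],"dr":[0,0,-1]},{"delta_pos":[0.2,1,0],"dr":[0,0,-1]},{"delta_pos":[0.2,1,0],"dr":[0,0,-1]},{"delta_pos":[0.2,1,0],"dr":[0,0,-1]},{"delta_pos":[0.2,1,0],"dr":[0,0,-1]},{"delta_pos":[0.2,1,0],"dr":[0,0,-1]},{"delta_pos":[0.2,1,0],"dr":[0,0,-1]},{"delta_pos":[0.2,1,0],"dr":[0,0,-1]}]'
python3 -m handwheel '[{"delta_pos":[0,1,0],"dr":[0,0,-1.5]},{"delta_pos":[0,1,0],"dr":[0,0,-1.5]},{"delta_pos":[0,1,0],"dr":[0,0,-1.5]},{"delta_pos":[0,1,0],"dr":[0,0,-1.5]},{"delta_pos":[0,0,0],"dr":[0,0,0]}]'
python3 - <<'E'
from h import *
np.set_printoptions(precision=4,suppress=True)
c=calibration('wrist');E=np.array(c['extrinsics']);print(c['fx'],c['cx'],c['cy'],-E[:3,:3].T@E[:3,3],E[2,:3]);snap('wrist','w1.png')
zs=dict(balance=0,wheel_left=.014,wheel_right=.014,window_left=.05,window_right=.05,marker_left=.05,marker_right=.05,pan_top=.072)
for q,z in zs.items():
    for m in mark_of('wrist',q)[:3]: print(q,np.round(m['location']),round(m['conf'],2),atz('wrist',m['location'],z,c))
E
```

```text
t: 2.0
eef_pos: [0.3863, -0.3416, 0.2459]
ee_rot: [-3.141, 0.001, -3.007]
force: [0.5, 0.3, -0.4]
width: 0.0132
gripper_force: 0.0
t: 3.0
eef_pos: [0.4459, -0.0416, 0.2459]
ee_rot: [3.141, 0.001, 3.102]
force: [0.1, -0.5, 0.7]
width: 0.0004
gripper_force: 0.0
t: 3.5
eef_pos: [0.446, 0.0797, 0.2458]
ee_rot: [3.141, 0.001, 2.999]
force: [-0.3, -1.0, 0.2]
width: 0.0006
gripper_force: 0.0
297.3186396354542 257.0315080631206 187.2463508130369 [0.3632 0.0907 0.384 ] [ 0.3072 -0.0433 -0.9507]
balance [266. 251.] 0.91 [0.5875 0.0722 0.    ]
wheel_left [324. 184.] 0.95 [0.4908 0.1628 0.014 ]
wheel_right [210. 179.] 0.89 [0.4634 0.0142 0.014 ]
window_left [304. 228.] 0.86 [0.5324 0.1263 0.05  ]
window_left [210. 182.] 0.29 [0.4562 0.0212 0.05  ]
window_right [233. 224.] 0.81 [0.5143 0.0392 0.05  ]
pan_top [262. 307.] 0.7 [0.6341 0.0586 0.072 ]
pan_top [414. 294.] 0.49 [0.6623 0.2835 0.072 ]
```

View pics/w1.png

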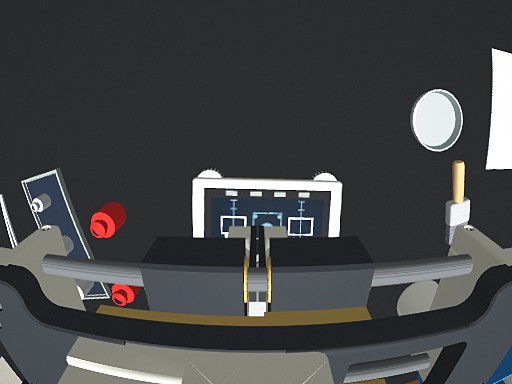

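Wheels show at (324,180) left and (210,175) right, and the windows at (300,227) and (233,224). Enlarging the display to find the markers.

```bash
python3 - <<'E'
import cv2
a=cv2.imread('pics/w1.png')[160:250,185:350];cv2.imwrite('pics/c2.png',cv2.resize(a,(792,432),interpolation=2))
E
```

```text
(no output)
```

View pics/c2.png

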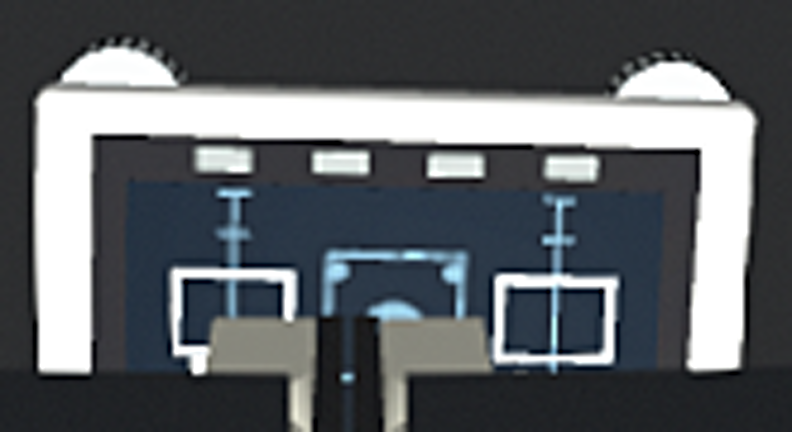

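```bash
cat >> h.py <<'E'
O=np.array([.5853,.0688,0]); YAW=np.radians(-10.3)
def Bal(p):
    c,s=np.cos(YAW),np.sin(YAW); return O+np.array([[c,-s,0],[s,c,0],[0,0,1]])@np.array(p)
def proj(n,P,c=None):
    c=c or calibration(n);E=np.array(c['extrinsics']);p=E[:3,:3]@P+E[:3,3]
    if n=='wrist':
        r=np.hypot(*p[:2]);k=np.arctan2(r,p[2])/r;return np.array([c['cx']+c['fx']*k*p[0],c['cy']+c['fx']*k*p[1]])
    return np.array([c['cx']+c['fx']*p[0]/p[2],c['cy']+c['fy']*p[1]/p[2]])
def rect(n,im,c=None,s=4):
    # 110 mm (slope) x 180 mm image, s px/mm, up the slope = up, left of balance = left
    c=c or calibration(n);a=np.radians(14.5);H,W=110*s,180*s;M=np.zeros((H,W,2),np.float32)
    for i in range(0,H):
        for j in range(0,W):
            u=.055-i/s/1e3;v=.09-j/s/1e3
            M[i,j]=proj(n,Bal([-.063+u*np.cos(a),v,.0485+u*np.sin(a)]),c)
    return cv2.remap(im,M[...,0],M[...,1],cv2.INTER_CUBIC)
E
python3 - <<'E'
from h import *
a=rect('scene',cv2.imread('pics/scene0.png'),s=3);b=rect('side',cv2.imread('pics/side0.png'),s=3)
cv2.imwrite('pics/r1.png',cv2.resize(np.vstack([a,b]),None,fx=.9,fy=.9))
E
```

```text
(no output)
```

View pics/r1.png

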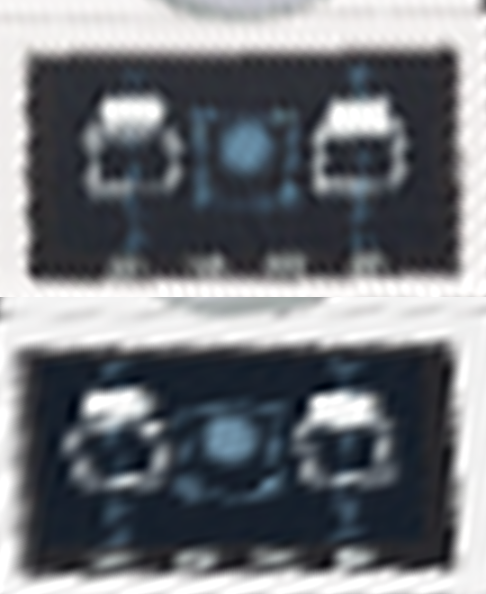

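The markers sit above both windows, by about 17 mm on the left and 15 mm on the right. So I need to drag about 33 mm to the right on the left wheel and about 30 mm on the right wheel, in short strokes. Computing the approach.

```bash
python3 - <<'E'
from h import *
np.set_printoptions(precision=3,suppress=True)
p=get_state()['eef_pos']
for n,q in dict(Lstart=(-.1495,.083,.027),Rstart=(-.1495,-.067,.027)).items(): print(n,Bal(q),(Bal(q)-p)/.03)
print('unit x mm',Bal([1,0,0])-O,Bal([0,1,0])-O)
E
```

```text
Lstart [0.453 0.177 0.027] [ 0.242  3.355 -7.288]
Rstart [0.426 0.03  0.027] [-0.652 -1.564 -7.288]
unit x mm [ 0.984 -0.179  0.   ] [0.179 0.984 0.   ]
```

```bash
python3 -m handwheel '[{"delta_pos":[0.05,0.7,-0.7],"dr":[0,0,-0.5]},{"delta_pos":[0.05,0.7,-0.8],"dr":[0,0,-0.5]},{"delta_pos":[0.05,0.7,-0.8],"dr":[0,0,-0.5]},{"delta_pos":[0.05,0.7,-0.8],"dr":[0,0,-0.6]},{"delta_pos":[0.04,0.55,-0.8],"dr":[0,0,0]},{"delta_pos":[0,0,-0.8],"dr":[0,0,0]},{"delta_pos":[0,0,-0.8],"dr":[0,0,0]},{"delta_pos":[0,0,-0.8],"dr":[0,0,0]},{"delta_pos":[0,0,-0.6],"dr":[0,0,0]},{"delta_pos":[0,0,-0.38],"dr":[0,0,0]}]'
python3 -m handwheel '[{"delta_pos":[0,0,0],"dr":[0,0,0]},{"delta_pos":[0.1,-0.018,0],"dr":[0,0,0]},{"delta_pos":[0.1,-0.018,0],"dr":[0,0,0]},{"delta_pos":[0.1,-0.018,0],"dr":[0,0,0]}]'
python3 - <<'E'
from h import *
np.set_printoptions(precision=3,suppress=True)
c=calibration('wrist');snap('wrist','w2.png')
for q in('wheel_left','wheel_right'):
    for m in mark_of('wrist',q)[:3]: print(q,np.round(m['location']),round(m['conf'],2),atz('wrist',m['location'],.014,c))
E
```

```text
t: 4.95
eef_pos: [0.4526, 0.1769, 0.0258]
ee_rot: [-3.14, -0.001, 2.96]
force: [0.2, -0.6, -0.3]
width: 0.0003
gripper_force: 0.0
t: 5.35
eef_pos: [0.4628, 0.1764, 0.0281]
ee_rot: [3.14, 0.001, 2.961]
force: [0.1, -0.1, 0.1]
width: 0.0006
gripper_force: 0.0
wheel_left [484. 125.] 0.32 [0.414 0.331 0.014]
```

View pics/w2.png

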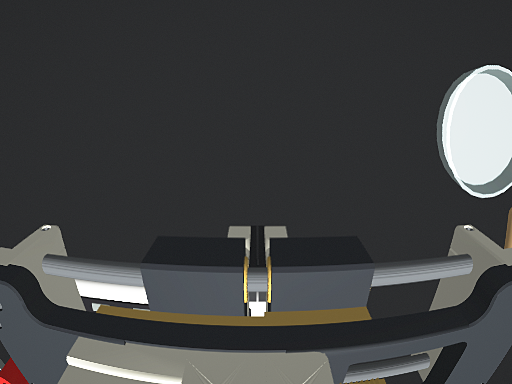

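The wheel is hidden behind the gripper, and the fingers look about 35 mm wide at the tips. Creeping in to contact.

```bash
for i in 1 ; do python3 -m handwheel '[{"delta_pos":[0.03,-0.006,0],"dr":[0,0,0]},{"delta_pos":[0.03,-0.006,0],"dr":[0,0,0]}]'; python3 -m handwheel '[{"delta_pos":[0.03,-0.006,0],"dr":[0,0,0]},{"delta_pos":[0,0,0],"dr":[0,0,0]}]'; done
```

```text
t: 5.7
eef_pos: [0.4637, 0.1756, 0.0273]
ee_rot: [3.142, -0.0, 2.961]
force: [-3.4, 1.2, 1.2]
width: 0.0001
gripper_force: 1.7
t: 5.9
eef_pos: [0.4639, 0.1755, 0.0272]
ee_rot: [-3.141, -0.001, 2.961]
force: [-6.3, 3.0, 4.9]
width: 0.0006
gripper_force: 3.4
```

```bash
python3 -m handwheel '[{"delta_pos":[-0.01,-0.053,0],"dr":[0,0,0]},{"delta_pos":[-0.01,-0.053,0],"dr":[0,0,0]},{"delta_pos":[-0.01,-0.053,0],"dr":[0,0,0]}]';python3 - <<'E'
from h import *
im=snap('scene','s2.png');print([ (np.round(m['location'],1),round(m['conf'],2)) for m in mark_of('scene','marker_left')+mark_of('scene','window_left')])
E
```

```text
t: 6.2
eef_pos: [0.4631, 0.171, 0.0272]
ee_rot: [3.141, -0.001, 2.961]
force: [-5.6, 3.9, 2.5]
width: 0.0002
gripper_force: 2.6
[(array([307.4, 201.4]), 0.68)]
```

```bash
python3 -m handwheel '[{"delta_pos":[-0.007,-0.053,0],"dr":[0,0,0]},{"delta_pos":[-0.008,-0.053,0],"dr":[0,0,0]},{"delta_pos":[-0.008,-0.053,0],"dr":[0,0,0]},{"delta_pos":[-0.008,-0.053,0],"dr":[0,0,0]}]';python3 -m handwheel '[{"delta_pos":[-0.008,-0.053,0],"dr":[0,0,0]},{"delta_pos":[-0.008,-0.053,0],"dr":[0,0,0]},{"delta_pos":[-0.008,-0.053,0],"dr":[0,0,0]},{"delta_pos":[-0.008,-0.053,0],"dr":[0,0,0]}]'
python3 - <<'E'
from h import *
im=snap('scene','s3.png');snap('side','sd3.png')
np.save('t.npy',0)
a=rect('scene',cv2.imread('pics/s3.png'),s=3);b=rect('side',cv2.imread('pics/sd3.png'),s=3)
cv2.imwrite('pics/r3.png',cv2.resize(np.vstack([a,b]),None,fx=.9,fy=.9))
a0=rect('scene',cv2.imread('pics/scene0.png'),s=3)
# brightness profile in left/right marker columns (scene), bar core +-6mm
for A in(a0,a):
  for cx in(44,128):
    print([int(x) for x in A[::6,int((cx+5-10)*3):int((cx+5+4)*3)].mean((1,2))])
E
```

```text
t: 6.75
eef_pos: [0.4622, 0.1646, 0.027]
ee_rot: [3.141, -0.001, 2.961]
force: [-6.9, 4.6, 1.7]
width: 0.0005
gripper_force: 4.2
t: 7.15
eef_pos: [0.4607, 0.1578, 0.027]
ee_rot: [-3.141, -0.002, 2.961]
force: [-8.2, 4.5, 4.4]
width: 0.0002
gripper_force: 4.6
[245, 244, 239, 230, 231, 238, 242, 243, 231, 190, 127, 74, 53, 53, 58, 53, 49, 73, 142, 222, 253, 250, 225, 192, 162, 133, 99, 69, 49, 44, 48, 51, 53, 80, 117, 120, 93, 69, 56, 52, 51, 50, 51, 53, 56, 56, 57, 67, 91, 111, 110, 120, 165, 213, 244]
[247, 238, 227, 230, 238, 241, 241, 238, 215, 161, 98, 58, 55, 66, 69, 62, 54, 60, 102, 177, 240, 252, 253, 249, 217, 150, 81, 48, 48, 55, 52, 42, 59, 109, 141, 127, 93, 65, 54, 57, 59, 53, 47, 49, 53, 52, 55, 68, 86, 92, 97, 136, 195, 235, 250]
[245, 245, 239, 230, 232, 239, 242, 243, 231, 190, 127, 74, 53, 54, 59, 57, 53, 53, 60, 65, 62, 86, 153, 220, 253, 254, 241, 191, 118, 62, 45, 50, 55, 81, 118, 121, 95, 70, 57, 54, 52, 50, 49, 53, 58, 58, 57, 66, 92, 112, 110, 120, 164, 214, 245]
[247, 238, 226, 230, 238, 241, 241, 239, 216, 162, 98, 59, 56, 66, 69, 62, 53, 60, 102, 177, 241, 252, 253, 249, 218, 152, 83, 49, 48, 56, 53, 43, 59, 109, 141, 127, 95, 67, 55, 56, 57, 52, 47, 50, 54, 53, 55, 69, 88, 93, 98, 137, 196, 236, 250]
```

View pics/r3.png

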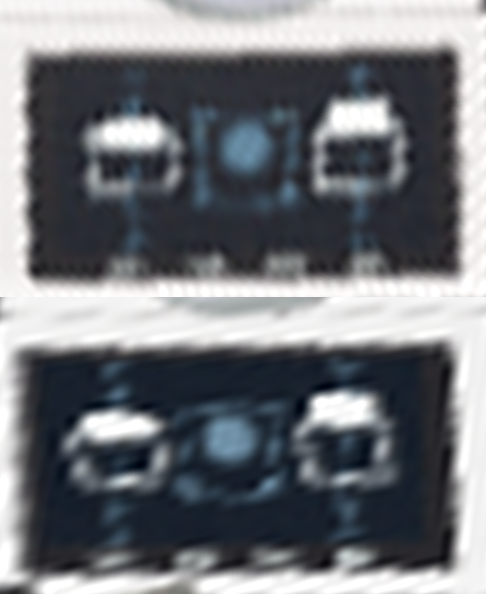

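The left marker moved down about 8 mm with 17.7 mm of drag, and about 9 mm remains. Regripping for a second stroke.

```bash
python3 -m handwheel '[{"delta_pos":[-0.15,0.027,0],"dr":[0,0,0]},{"delta_pos":[0.05,0.3,0],"dr":[0,0,0]},{"delta_pos":[0.055,0.3,0],"dr":[0,0,0]},{"delta_pos":[0,0,0],"dr":[0,0,0]},{"delta_pos":[0.05,-0.009,0],"dr":[0,0,0]},{"delta_pos":[0.05,-0.009,0],"dr":[0,0,0]},{"delta_pos":[0.03,-0.006,0],"dr":[0,0,0]},{"delta_pos":[0,0,0],"dr":[0,0,0]}]'
```

```text
t: 8.05
eef_pos: [0.4638, 0.1759, 0.027]
ee_rot: [-3.141, -0.001, 2.96]
force: [-4.5, 3.6, 1.6]
width: 0.0002
gripper_force: 2.6
```

```bash
python3 -m handwheel '[{"delta_pos":[0.015,-0.053,0],"dr":[0,0,0]},{"delta_pos":[0.0,-0.055,0],"dr":[0,0,0]},{"delta_pos":[-0.009,-0.055,0],"dr":[0,0,0]},{"delta_pos":[-0.009,-0.055,0],"dr":[0,0,0]},{"delta_pos":[-0.009,-0.055,0],"dr":[0,0,0]},{"delta_pos":[-0.009,-0.055,0],"dr":[0,0,0]}]'
python3 -m handwheel '[{"delta_pos":[-0.009,-0.055,0],"dr":[0,0,0]},{"delta_pos":[-0.009,-0.055,0],"dr":[0,0,0]},{"delta_pos":[-0.009,-0.055,0],"dr":[0,0,0]},{"delta_pos":[-0.009,-0.055,0],"dr":[0,0,0]},{"delta_pos":[-0.009,-0.055,0],"dr":[0,0,0]}]'
cat >> h.py <<'E'
def prof(f):
    A=rect('scene',snap('scene',f),s=3)
    for cx in(44,128): print([int(x) for x in A[::6,int((cx-5)*3):int((cx+9)*3)].mean((1,2))][15:40])
E
python3 -c "
from h import *
prof('s4.png')"
```

```text
t: 8.65
eef_pos: [0.4629, 0.1661, 0.0269]
ee_rot: [-3.141, -0.001, 2.96]
force: [-7.1, 6.0, 0.8]
width: 0.0008
gripper_force: 4.6
t: 9.15
eef_pos: [0.4607, 0.1574, 0.0268]
ee_rot: [-3.14, -0.003, 2.96]
force: [-9.1, 5.0, 4.3]
width: 0.0001
gripper_force: 5.4
[56, 53, 54, 60, 67, 70, 58, 58, 100, 139, 132, 119, 155, 220, 247, 248, 222, 159, 118, 119, 115, 93, 69, 56, 52]
[63, 54, 60, 101, 177, 240, 252, 253, 249, 218, 151, 82, 48, 47, 55, 52, 42, 58, 108, 140, 127, 94, 66, 55, 57]
```

The left marker now sits centred (rows 24 to 34 window, bar at 29.5). On to the right wheel.

```bash
python3 -m handwheel '[{"delta_pos":[-0.3,0.054,0],"dr":[0,0,0]},{"delta_pos":[-0.15,-0.86,0],"dr":[0,0,0]},{"delta_pos":[-0.16,-0.86,0],"dr":[0,0,0]},{"delta_pos":[-0.16,-0.86,0],"dr":[0,0,0]},{"delta_pos":[-0.16,-0.86,0],"dr":[0,0,0]},{"delta_pos":[-0.16,-0.86,0],"dr":[0,0,0]},{"delta_pos":[0,0,0],"dr":[0,0,0]},{"delta_pos":[0.08,-0.014,0],"dr":[0,0,0]},{"delta_pos":[0.08,-0.014,0],"dr":[0,0,0]},{"delta_pos":[0,0,0],"dr":[0,0,0]}]'
python3 -m handwheel '[{"delta_pos":[0.03,-0.006,0],"dr":[0,0,0]},{"delta_pos":[0,0,0],"dr":[0,0,0]}]'
```

```text
t: 10.2
eef_pos: [0.4354, 0.0305, 0.0273]
ee_rot: [3.141, 0.001, 2.962]
force: [-0.2, 0.0, -0.4]
width: 0.0002
gripper_force: 0.0
t: 10.4
eef_pos: [0.4356, 0.03, 0.0271]
ee_rot: [-3.142, 0.0, 2.962]
force: [1.0, -0.8, -0.2]
width: 0.001
gripper_force: 0.0
```

```bash
python3 -m handwheel '[{"delta_pos":[0.03,-0.03,0],"dr":[0,0,0]},{"delta_pos":[0.03,-0.03,0],"dr":[0,0,0]},{"delta_pos":[0,0,0],"dr":[0,0,0]}]'
python3 -m handwheel '[{"delta_pos":[0.03,-0.006,0],"dr":[0,0,0]},{"delta_pos":[0,0,0],"dr":[0,0,0]}]'
```

```text
t: 10.7
eef_pos: [0.4373, 0.0278, 0.0271]
ee_rot: [-3.142, -0.0, 2.961]
force: [0.1, 0.1, 1.0]
width: 0.0006
gripper_force: 0.0
t: 10.9
eef_pos: [0.4383, 0.0276, 0.0272]
ee_rot: [3.142, 0.0, 2.961]
force: [0.1, -0.5, -0.3]
width: 0.0007
gripper_force: 0.0
```

```bash
python3 -m handwheel '[{"delta_pos":[0.03,-0.006,0],"dr":[0,0,0]},{"delta_pos":[0.03,0,0],"dr":[0,0,0]},{"delta_pos":[0,0,0],"dr":[0,0,0]}]'
python3 -m handwheel '[{"delta_pos":[0.02,-0.006,0],"dr":[0,0,0]},{"delta_pos":[0,0,0],"dr":[0,0,0]}]'
```

```text
t: 11.2
eef_pos: [0.4386, 0.0271, 0.0269]
ee_rot: [-3.141, -0.002, 2.96]
force: [-6.8, 2.7, 3.8]
width: 0.0004
gripper_force: 3.3
t: 11.4
eef_pos: [0.4386, 0.0267, 0.0268]
ee_rot: [-3.14, -0.003, 2.96]
force: [-8.8, 4.2, 5.2]
width: 0.0007
gripper_force: 4.2
```

```bash
python3 -m handwheel '[{"delta_pos":[-0.03,-0.053,0],"dr":[0,0,0]},{"delta_pos":[-0.015,-0.055,0],"dr":[0,0,0]},{"delta_pos":[-0.01,-0.055,0],"dr":[0,0,0]},{"delta_pos":[-0.01,-0.055,0],"dr":[0,0,0]},{"delta_pos":[-0.01,-0.055,0],"dr":[0,0,0]}]'
python3 -m handwheel '[{"delta_pos":[-0.01,-0.055,0],"dr":[0,0,0]},{"delta_pos":[-0.01,-0.055,0],"dr":[0,0,0]},{"delta_pos":[-0.01,-0.055,0],"dr":[0,0,0]},{"delta_pos":[-0.01,-0.055,0],"dr":[0,0,0]},{"delta_pos":[-0.01,-0.055,0],"dr":[0,0,0]}]'
python3 -c "
from h import *
prof('s5.png')"
```

```text
t: 11.9
eef_pos: [0.4378, 0.019, 0.027]
ee_rot: [-3.141, -0.001, 2.961]
force: [-4.2, 4.8, -0.1]
width: 0.0009
gripper_force: 2.8
t: 12.4
eef_pos: [0.4356, 0.0105, 0.0269]
ee_rot: [-3.141, -0.002, 2.961]
force: [-7.4, 3.9, 2.6]
width: 0.0007
gripper_force: 3.4
[56, 52, 52, 59, 68, 70, 57, 57, 100, 139, 130, 111, 146, 216, 246, 248, 229, 173, 130, 121, 114, 94, 71, 57, 52]
[65, 60, 60, 62, 59, 46, 52, 112, 191, 240, 252, 245, 202, 132, 73, 48, 40, 58, 109, 140, 126, 93, 66, 54, 57]
```

```bash
python3 -m handwheel '[{"delta_pos":[-0.16,0.027,0],"dr":[0,0,0]},{"delta_pos":[0.05,0.3,0],"dr":[0,0,0]},{"delta_pos":[0.05,0.3,0],"dr":[0,0,0]},{"delta_pos":[0,0,0],"dr":[0,0,0]},{"delta_pos":[0.06,-0.009,0],"dr":[0,0,0]},{"delta_pos":[0.06,-0.009,0],"dr":[0,0,0]},{"delta_pos":[0.03,-0.006,0],"dr":[0,0,0]},{"delta_pos":[0,0,0],"dr":[0,0,0]}]'
```

```text
t: 13.25
eef_pos: [0.4388, 0.0286, 0.027]
ee_rot: [-3.141, -0.001, 2.96]
force: [-4.5, 4.2, 2.1]
width: 0.0003
gripper_force: 2.2
```

```bash
python3 -m handwheel '[{"delta_pos":[0.012,-0.053,0],"dr":[0,0,0]},{"delta_pos":[-0.009,-0.055,0],"dr":[0,0,0]},{"delta_pos":[-0.009,-0.055,0],"dr":[0,0,0]},{"delta_pos":[-0.009,-0.055,0],"dr":[0,0,0]},{"delta_pos":[-0.009,-0.055,0],"dr":[0,0,0]},{"delta_pos":[-0.009,-0.055,0],"dr":[0,0,0]}]'
python3 -m handwheel '[{"delta_pos":[-0.01,-0.055,0],"dr":[0,0,0]},{"delta_pos":[-0.01,-0.055,0],"dr":[0,0,0]},{"delta_pos":[-0.01,-0.055,0],"dr":[0,0,0]},{"delta_pos":[-0.01,-0.055,0],"dr":[0,0,0]},{"delta_pos":[-0.01,-0.055,0],"dr":[0,0,0]}]'
python3 -c "
from h import *
prof('s6.png')"
```

```text
t: 13.85
eef_pos: [0.4377, 0.0188, 0.0269]
ee_rot: [-3.141, -0.001, 2.96]
force: [-5.4, 5.4, 0.0]
width: 0.0003
gripper_force: 3.1
t: 14.35
eef_pos: [0.4356, 0.0103, 0.0268]
ee_rot: [-3.141, -0.002, 2.96]
force: [-6.7, 4.9, 1.9]
width: 0.0004
gripper_force: 3.6
[57, 53, 53, 58, 66, 69, 58, 58, 101, 139, 130, 112, 147, 216, 246, 248, 229, 173, 130, 121, 114, 93, 70, 56, 53]
[64, 60, 60, 62, 59, 50, 52, 87, 133, 146, 116, 104, 153, 214, 249, 253, 227, 182, 148, 135, 122, 94, 67, 55, 58]
```

Both markers are centred. Hand off, rise, and locate the weights.

```bash
python3 -m handwheel '[{"delta_pos":[-0.4,0.07,0],"dr":[0,0,0]},{"delta_pos":[0,0,0.8],"dr":[0,0,0]},{"delta_pos":[0,0,1],"dr":[0,0,0]},{"delta_pos":[0,-0.5,1],"dr":[0,0,0]},{"delta_pos":[0.3,-1,1],"dr":[0,0,0]},{"delta_pos":[0.6,-1,1],"dr":[0,0,0]},{"delta_pos":[0.6,-1,1],"dr":[0,0,0]},{"delta_pos":[0.6,-1,0.5],"dr":[0,0,0]},{"delta_pos":[0.6,-1,0],"dr":[0,0,0]},{"delta_pos":[0.6,-1,0],"dr":[0,0,0]}]' -0.4 20
python3 - <<'E'
from h import *
np.set_printoptions(precision=3,suppress=True)
im=snap('scene','s7.png');im=snap('side','sd7.png');c=calibration('wrist');im=snap('wrist','w7.png')
for q,z in dict(weight_big_mid=.036,weight_mid=.006,weight_small=.006).items():
  for n in('scene','side','wrist'):
    for m in mark_of(n,q)[:5]: print(q,n,np.round(m['location']),round(m['conf'],2),atz(n,m['location'],z,c if n=='wrist' else None))
for nm,p,q in(('big',(207,162),(262,277)),('mid',(218.5,150),(235.5,283)),('small',(231.5,135.5),(205.5,289)),('redA',(225,180),(262,249)),('redB',(250,160),(221,249))):
    print(nm,tri([ray('scene',p),ray('side',q)]))
E
```

```text
t: 15.4
eef_pos: [0.5246, -0.1834, 0.217]
ee_rot: [3.141, 0.002, 2.961]
force: [0.1, 0.7, 0.0]
width: 0.0612
gripper_force: 0.0
weight_big_mid scene [248. 156.] 0.57 [ 0.493 -0.156  0.036]
weight_big_mid scene [223. 177.] 0.55 [ 0.615 -0.165  0.036]
weight_big_mid scene [206. 164.] 0.51 [ 0.613 -0.248  0.036]
weight_big_mid scene [168. 157.] 0.43 [ 0.679 -0.372  0.036]
weight_big_mid scene [169. 184.] 0.43 [ 0.757 -0.289  0.036]
weight_big_mid side [320. 291.] 0.83 [ 0.757 -0.311  0.036]
weight_big_mid side [220. 247.] 0.73 [ 0.499 -0.151  0.036]
weight_big_mid side [264. 277.] 0.54 [ 0.614 -0.258  0.036]
weight_big_mid side [285. 316.] 0.53 [ 0.66  -0.373  0.036]
weight_big_mid wrist [215. 246.] 0.86 [ 0.611 -0.253  0.036]
weight_big_mid wrist [288. 136.] 0.84 [ 0.494 -0.146  0.036]
weight_big_mid wrist [291. 237.] 0.59 [ 0.614 -0.161  0.036]
weight_mid scene [221. 153.] 0.42 [ 0.532 -0.256  0.006]
weight_mid wrist [203. 182.] 0.67 [ 0.535 -0.256  0.006]
weight_mid wrist [443. 133.] 0.22 [0.524 0.069 0.006]
weight_small scene [230. 138.] 0.44 [ 0.46  -0.278  0.006]
weight_small side [208. 289.] 0.39 [ 0.461 -0.264  0.006]
weight_small wrist [177. 125.] 0.65 [ 0.46  -0.271  0.006]
big [ 0.608 -0.254  0.033]
mid [ 0.537 -0.263  0.025]
small [ 0.456 -0.273  0.022]
redA [ 0.617 -0.158  0.025]
redB [ 0.498 -0.147  0.024]
```

The big weight is at (0.611,-0.2525); scene, side and wrist agree and it sits at the tray row's end. The off-tray "weights" the network found are the red/blue ones. Going over it and down.

```bash
python3 -m handwheel '[{"delta_pos":[0.9,-0.75,0],"dr":[0,0,0]},{"delta_pos":[0.9,-0.75,0],"dr":[0,0,0]},{"delta_pos":[0.9,-0.75,0],"dr":[0,0,0]},{"delta_pos":[0.18,-0.05,-0.5],"dr":[0,0,0]},{"delta_pos":[0,0,-1],"dr":[0,0,0]},{"delta_pos":[0,0,-1],"dr":[0,0,0]},{"delta_pos":[0,0,-0.8],"dr":[0,0,0]},{"delta_pos":[0,0,0],"dr":[0,0,0]},{"delta_pos":[0,0,0],"dr":[0,0,0]}]'
```

```text
t: 16.9
eef_pos: [0.6103, -0.2509, 0.1174]
ee_rot: [-3.141, -0.001, 2.962]
force: [0.9, -1.3, 1.2]
width: 0.0617
gripper_force: 0.0
```

```bash
python3 - <<'E'
from h import *
np.set_printoptions(precision=3,suppress=True)
s=get_state();print(s['eef_pos'],s['width']);c=calibration('wrist');im=snap('wrist','w8.png')
for m in mark_of('wrist','weight_big_mid')[:4]: print(np.round(m['location']),round(m['conf'],2),atz('wrist',m['location'],.036,c))
E
```

```text
[ 0.61  -0.251  0.117] 0.06165229247212041
[254. 201.] 0.94 [ 0.61  -0.254  0.036]
[366. 187.] 0.84 [ 0.614 -0.162  0.036]
[362.  40.] 0.76 [ 0.498 -0.151  0.036]
```

View pics/w8.png

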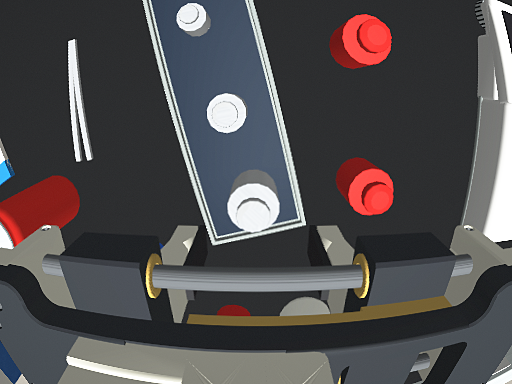

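The wrist view shows the big steel weight at (254,201) centred between the fingers, with the row running up-image, clear of both. Descending and gripping.

```bash
python3 -m handwheel '[{"delta_pos":[0,-0.08,-0.7],"dr":[0,0,0]},{"delta_pos":[0,0,-0.8],"dr":[0,0,0]},{"delta_pos":[0,0,-0.8],"dr":[0,0,0]},{"delta_pos":[0,0,-0.55],"dr":[0,0,0]},{"delta_pos":[0,0,0],"dr":[0,0,0]}]'
python3 -m handwheel '[{"delta_pos":[0,0,0],"dr":[0,0,0]},{"delta_pos":[0,0,0],"dr":[0,0,0]},{"delta_pos":[0,0,0],"dr":[0,0,0]},{"delta_pos":[0,0,0],"dr":[0,0,0]},{"delta_pos":[0,0,0],"dr":[0,0,0]},{"delta_pos":[0,0,0],"dr":[0,0,0]}]' 1 25
```

```text
t: 17.5
eef_pos: [0.6097, -0.2533, 0.0308]
ee_rot: [3.141, -0.002, 2.961]
force: [-0.6, -0.9, 0.1]
width: 0.0613
gripper_force: 0.0
t: 18.1
eef_pos: [0.6112, -0.2537, 0.0332]
ee_rot: [-3.141, 0.002, 2.961]
force: [-1.1, 0.7, 7.0]
width: 0.0396
gripper_force: 25.0
```

```bash
python3 -m handwheel '[{"delta_pos":[0,0,0.2],"dr":[0,0,0]},{"delta_pos":[0,0,0.4],"dr":[0,0,0]},{"delta_pos":[0,0,0.7],"dr":[0,0,0]},{"delta_pos":[0,0,0.9],"dr":[0,0,0]},{"delta_pos":[0,0,0.9],"dr":[0,0,0]},{"delta_pos":[0,0,0.9],"dr":[0,0,0]},{"delta_pos":[0,0,0.6],"dr":[0,0,0]},{"delta_pos":[0.05,0.4,0.2],"dr":[0,0,0]},{"delta_pos":[0.07,0.7,0],"dr":[0,0,0]},{"delta_pos":[0.07,0.8,0],"dr":[0,0,0]}]'
python3 -m handwheel '[{"delta_pos":[0.08,0.9,0],"dr":[0,0,0]},{"delta_pos":[0.08,0.9,0],"dr":[0,0,0]},{"delta_pos":[0.08,0.9,0],"dr":[0,0,0]},{"delta_pos":[0.08,0.9,0],"dr":[0,0,0]},{"delta_pos":[0.08,0.9,0],"dr":[0,0,0]},{"delta_pos":[0.08,0.9,0],"dr":[0,0,0]},{"delta_pos":[0.08,0.9,0],"dr":[0,0,0]},{"delta_pos":[0.08,0.8,0],"dr":[0,0,0]},{"delta_pos":[0.05,0.6,0],"dr":[0,0,0]},{"delta_pos":[0.02,0.4,0],"dr":[0,0,0]}]'
python3 -m handwheel '[{"delta_pos":[0,0.35,0],"dr":[0,0,0]},{"delta_pos":[0,0,0],"dr":[0,0,0]},{"delta_pos":[0,0,0],"dr":[0,0,0]}]'
python3 - <<'E'
from h import *
np.set_printoptions(precision=3,suppress=True)
s=get_state();print(s['eef_pos'],s['width']);c=calibration('wrist');im=snap('wrist','w9.png')
for q,z in dict(pan_top=.072,wheel_left=.014,wheel_right=.014,weight_big_mid=.16,window_left=.05,window_right=.05).items():
  for m in mark_of('wrist',q)[:2]: print(q,np.round(m['location']),round(m['conf'],2),atz('wrist',m['location'],z,c))
E
```

```text
t: 19.1
eef_pos: [0.6153, -0.1956, 0.1753]
ee_rot: [3.141, -0.001, 2.959]
force: [-0.4, 0.5, -6.1]
width: 0.0395
gripper_force: 25.0
t: 20.1
eef_pos: [0.6369, 0.0481, 0.1752]
ee_rot: [-3.141, -0.001, 2.962]
force: [-0.0, -0.4, -5.3]
width: 0.0398
gripper_force: 25.0
t: 20.4
eef_pos: [0.6372, 0.0567, 0.1755]
ee_rot: [-3.141, -0.0, 2.961]
force: [0.6, 0.5, -5.5]
width: 0.0396
gripper_force: 25.0
[0.637 0.057 0.176] 0.03961350907738427
pan_top [261. 190.] 0.64 [0.635 0.059 0.072]
wheel_left [337.  21.] 0.84 [0.492 0.164 0.014]
wheel_right [187.  20.] 0.84 [0.465 0.016 0.014]
wheel_right [ 90. 281.] 0.47 [ 0.746 -0.202  0.014]
weight_big_mid [ 73. 197.] 0.97 [ 0.59  -0.054  0.16 ]
weight_big_mid [54. 92.] 0.94 [ 0.523 -0.047  0.16 ]
window_left [311.  58.] 0.55 [0.531 0.123 0.05 ]
window_right [214.  58.] 0.79 [0.516 0.04  0.05 ]
window_right [ 14. 148.] 0.52 [ 0.542 -0.214  0.05 ]
```

View pics/w9.png

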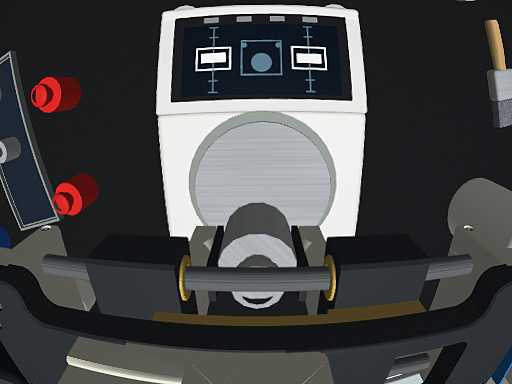

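The level markers sit inside both windows, at (213,58) and (310,58), and the pan centre is close to (0.635,0.060). Fine correction, then lower.

```bash
python3 -m handwheel '[{"delta_pos":[-0.05,0.12,-0.4],"dr":[0,0,0]},{"delta_pos":[0,0,-0.6],"dr":[0,0,0]},{"delta_pos":[0,0,-0.6],"dr":[0,0,0]},{"delta_pos":[0,0,-0.4],"dr":[0,0,0]},{"delta_pos":[0,0,-0.2],"dr":[0,0,0]},{"delta_pos":[0,0,-0.1],"dr":[0,0,0]},{"delta_pos":[0,0,-0.05],"dr":[0,0,0]},{"delta_pos":[0,0,0],"dr":[0,0,0]}]'
python3 -m handwheel '[{"delta_pos":[0,0,-0.04],"dr":[0,0,0]},{"delta_pos":[0,0,-0.04],"dr":[0,0,0]},{"delta_pos":[0,0,0],"dr":[0,0,0]}]'
```

```text
t: 21.55
eef_pos: [0.6362, 0.0607, 0.1056]
ee_rot: [3.141, 0.001, 2.961]
force: [0.2, -0.4, -5.3]
width: 0.0399
gripper_force: 25.0
t: 21.85
eef_pos: [0.6359, 0.0606, 0.1029]
ee_rot: [3.141, 0.0, 2.961]
force: [-0.4, 0.3, -5.1]
width: 0.0394
gripper_force: 25.0
```

```bash
python3 -m handwheel '[{"delta_pos":[0,0,-0.03],"dr":[0,0,0]},{"delta_pos":[0,0,-0.03],"dr":[0,0,0]},{"delta_pos":[0,0,0],"dr":[0,0,0]}]'
python3 -m handwheel '[{"delta_pos":[0,0,-0.03],"dr":[0,0,0]},{"delta_pos":[0,0,0],"dr":[0,0,0]},{"delta_pos":[0,0,0],"dr":[0,0,0]}]'
```

```text
t: 22.15
eef_pos: [0.6358, 0.0606, 0.1008]
ee_rot: [-3.142, -0.0, 2.961]
force: [0.4, 0.4, -4.8]
width: 0.0396
gripper_force: 25.0
t: 22.45
eef_pos: [0.6359, 0.0606, 0.1001]
ee_rot: [-3.142, 0.0, 2.961]
force: [0.2, -0.9, -4.3]
width: 0.0395
gripper_force: 25.0
```

```bash
python3 -m handwheel '[{"delta_pos":[0,0,-0.025],"dr":[0,0,0]},{"delta_pos":[0,0,0],"dr":[0,0,0]},{"delta_pos":[0,0,0],"dr":[0,0,0]}]'
python3 -m handwheel '[{"delta_pos":[0,0,-0.015],"dr":[0,0,0]},{"delta_pos":[0,0,0],"dr":[0,0,0]},{"delta_pos":[0,0,0],"dr":[0,0,0]}]'
```

```text
t: 22.75
eef_pos: [0.6359, 0.0606, 0.0993]
ee_rot: [-3.142, -0.0, 2.961]
force: [-0.3, 0.2, -6.1]
width: 0.0397
gripper_force: 25.0
t: 23.05
eef_pos: [0.636, 0.0607, 0.0989]
ee_rot: [3.142, 0.0, 2.961]
force: [-0.0, 0.2, -5.8]
width: 0.0392
gripper_force: 25.0
```

```bash
python3 -m handwheel '[{"delta_pos":[0,0,-0.02],"dr":[0,0,0]},{"delta_pos":[0,0,0],"dr":[0,0,0]},{"delta_pos":[0,0,0],"dr":[0,0,0]}]'
python3 -m handwheel '[{"delta_pos":[0,0,-0.02],"dr":[0,0,0]},{"delta_pos":[0,0,0],"dr":[0,0,0]},{"delta_pos":[0,0,0],"dr":[0,0,0]}]'
```

```text
t: 23.35
eef_pos: [0.6359, 0.0606, 0.0985]
ee_rot: [3.142, 0.0, 2.961]
force: [-0.7, 0.4, -1.6]
width: 0.0396
gripper_force: 25.0
t: 23.65
eef_pos: [0.636, 0.0606, 0.098]
ee_rot: [3.142, 0.0, 2.961]
force: [-1.8, -0.3, 0.6]
width: 0.0397
gripper_force: 25.0
```

The pan carries the weight now. Release and rise.

```bash
python3 -m handwheel '[{"delta_pos":[0,0,0],"dr":[0,0,0]},{"delta_pos":[0,0,0],"dr":[0,0,0]},{"delta_pos":[0,0,0],"dr":[0,0,0]},{"delta_pos":[0,0,0],"dr":[0,0,0]},{"delta_pos":[0,0,0],"dr":[0,0,0]}]' -0.4
python3 -m handwheel '[{"delta_pos":[0,0,0.2],"dr":[0,0,0]},{"delta_pos":[0,0,0.5],"dr":[0,0,0]},{"delta_pos":[0,0,0.8],"dr":[0,0,0]},{"delta_pos":[0,0,1],"dr":[0,0,0]},{"delta_pos":[0,0,1],"dr":[0,0,0]},{"delta_pos":[-0.7,0,0.7],"dr":[0,0,0]},{"delta_pos":[-1,0,0],"dr":[0,0,0]},{"delta_pos":[-1,0,0],"dr":[0,0,0]},{"delta_pos":[-1,0,0],"dr":[0,0,0]},{"delta_pos":[0,0,0],"dr":[0,0,0]}]'
python3 - <<'E'
from h import *
np.set_printoptions(precision=3,suppress=True)
c=calibration('wrist');im=snap('wrist','w10.png');prof('s10.png');b=snap('side','sd10.png')
s=cv2.imread('pics/s10.png')[130:260,190:345];b=cv2.imread('pics/sd10.png')[140:270,180:335]
cv2.imwrite('pics/f.png',cv2.resize(np.hstack([s,b]),None,fx=2.5,fy=2.5,interpolation=2))
for m in mark_of('wrist','weight_big_mid')[:3]: print(np.round(m['location']),round(m['conf'],2),atz('wrist',m['location'],.101,c))
E
```

```text
t: 24.15
eef_pos: [0.636, 0.0606, 0.0977]
ee_rot: [3.142, 0.0, 2.961]
force: [-0.4, 0.0, 0.2]
width: 0.0608
gripper_force: 0.0
t: 25.15
eef_pos: [0.522, 0.0603, 0.2248]
ee_rot: [3.14, 0.0, 2.961]
force: [0.6, -1.0, 0.0]
width: 0.0612
gripper_force: 0.0
[56, 53, 52, 58, 68, 70, 58, 58, 101, 139, 130, 111, 146, 216, 246, 248, 229, 173, 129, 121, 113, 92, 70, 57, 54]
[64, 58, 58, 61, 59, 49, 51, 86, 133, 146, 116, 104, 153, 215, 249, 253, 227, 181, 147, 135, 122, 94, 66, 55, 58]
[277. 283.] 0.94 [0.635 0.061 0.101]
[ 99. 174.] 0.68 [ 0.482 -0.096  0.101]
[315. 171.] 0.62 [0.518 0.115 0.101]
```

View pics/f.png

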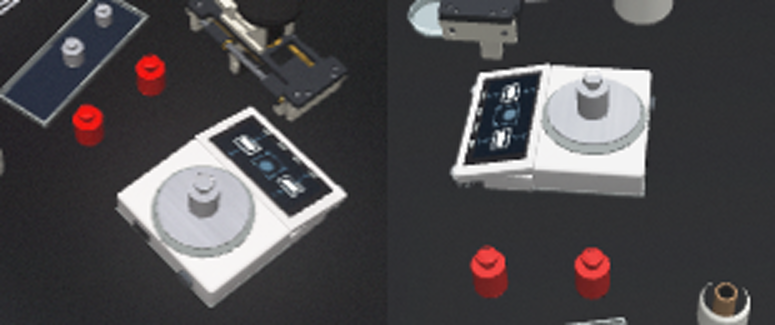

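The weight stands upright on the pan's middle, (205,195) in the left view and (592,95) in the right. Both markers are inside their windows and the hand is clear, so I'm handing in.

```bash
python3 -c "
from station import job_done; print(job_done())"
```

```text
the job is handed in; nothing more can be done
None
```

I handed the job in at about 25 s: both markers are inside their windows, and the biggest check weight stands upright on the middle of the pan with the hand clear; the highest force reading while rolling the wheels was about 10 N.

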